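Turn the page of the yellow recipe folder

ROBOT

A 6-joint arm with a two-finger parallel gripper is mounted at the origin on a cart in front of the work surface, level with it; the furniture and walls round the work are solid. World frame = base frame: x ahead of the robot, y to its left, z up, the work surface at z = 0. Lengths are in mm, angles in rad, forces in N, time in s.
With the tool pointing down it reaches from about 300 to 775 mm from the base axis. Payload 14.6 kg.
Tool frame: the origin (TCP) lies on the centre line of the jaws, within the pads' length; the fingertips stand 19 mm ahead of it and the grasp point (between the pads) is the TCP (bot.tip_reach is the distance from the TCP to the fingertips, in mm); y points along the fingers, x is the direction in which the jaws open and shut, and the axes are right-handed (so a half turn about y gives the same grasp; the last joint's range is limited). The gripper opens to 85 mm and grips with 20 to 120 N. Pads are 22 mm wide; open, the fingers measure 114 mm over their backs; the gripper's body (76 mm by 85 mm) begins 54 mm behind the grasp point. The pads swing forward as they close: fully open they stand 13 mm farther back than shut.
Start: joints at [1.046, 0.3, 1.521, -0, 1.321, -0.067], TCP at [243.083, 493.356, 221.881] pointing down, gripper open.
Joint ranges: [-3.03, 3.03], [-0.79, 2.21], [0.23, 2.52], [-1.04, 4.18], [0, 3.07], [-2.55, 2.55]. Speed limits (rad/s): [2.22, 2.22, 2.57, 3.14, 3.14, 3.14].

INTERFACE

Orientations are given as a unit quaternion [w, x, y, z].
In Python, from rig import bot gives the robot as it stands. Calls block until the motion is done:
- bot.move_to(position, orientation): joint-space move of the TCP to a pose.
- bot.servo_line(position, attitude=None, speed=150, until_force=None): straight line of the TCP; attitude=None keeps the orientation; speed is the mean speed in mm/s. With until_force (N) it stops when the force on the tool has changed by that much, and returns True; else False.
- bot.move_joints(angles): joint-space move.
- bot.move_gripper(opening, grip_force=None): finger opening in mm; grip_force is the grip in N (None keeps the last); returns when the fingers have stopped.
- bot.dwell(seconds).
- bot.ik(position, orientation): joint angles nearest the present ones, or None.
- bot.read_state(): the state.
- bot.read_camera(name): name is "scene" or "top"; returns a dict with "image" (384x512x3 uint8, blue, green, red), "depth" (384x512 float32, mm along the optical axis (not along the pixel's ray), 0 where there is no reading), "fovy" (degrees; the focal length in pixels is half the picture's height over the tangent of half this angle, whatever the lens; pixels are square), "cx", "cy" (the principal point, pixels), "eye" and "attitude" of the camera in the world. Camera axes: x right, y down, z forward; pixel columns grow to the right and rows downward; lengths in mm; the calibration is good to about 2 mm. A picture is of the moment at which its call begins.
A pose or a line that the arm cannot do raises bot.MotionError and nothing moves.
- bot.finish_job(): hands the job in, once; it reports no verdict.
The state is a dict: "clock": time; "joint_positions": joint angles; "qvel": joint speeds; "effort": joint torques, N m; "ee_pos": TCP position; "tool_rot": TCP orientation; "ft_force": force on the tool from outside, world axes, zero at the start; "moment": the same for the moment, N m; "grip_width": finger opening in mm.
Only numpy, scipy, OpenCV 4.12 (cv2) and the standard library are available. Lean on these libraries where they do the work, as an engineer would, in place of code of your own. Each camera call takes 0.05 s, during which the arm holds its last target.

TASK

Go on to the next page of the yellow recipe folder: push its half-raised leaf over the spine with the fingertips or the outside of the fingers and press it down gently until it lies flat on the far side. Do not pinch the leaf or fling it over, leave the blue folder's leaf as it stands, and do not disturb the things around.

Things in the scene. Friction and masses are not known exactly. Their poses are not given: they have to be found in the camera images.
- yellow_folder: yellow open recipe folder, fixed to the counter, 262 x 122 mm and 18 mm high (page pads either side of the spine). Origin: centre of its underside, on the counter. Its y axis runs along the spine; its -x side, the near one, is where the leaf starts, its +x side is where the leaf must lie
- yellow_spine (a point): centre of the yellow folder's spine, on the leaf's hinge axis, 22 mm above the counter; the hinge axis runs along the folder's y axis
- yellow_tab (a point): middle of the outer end of the yellow tab on the yellow folder's leaf, 125 mm from the hinge axis. The leaf is a rigid, smooth white laminate plate (slides easily on the fingers) 104 mm long along the spine and 4 mm thick, reaching 110 mm from the hinge axis; its tab, 56 mm wide, reaches 125 mm
- yellow_leaf (a joint): angle of the yellow folder's leaf: 0 flat on the near (-x) side, 1.57 upright, 3.14 flat on the far (+x) side. It starts raised 0.55 to 0.95. The hinge is stiff (about 0.045 N m, leaf 50 g): the leaf stays where it is left, does not fall, and 1 to 3 N at its edge move it; it lands on slightly soft paper pads
- blue_folder: the same folder in blue, fixed, same frame; its leaf must be left alone
- blue_tab (a point): middle of the outer end of the blue tab on the blue folder's leaf, also half raised
- flour_shaker: grey-white flour shaker, 61 mm across, 84 mm high, loose; origin centre of its underside
- tape_roll: roll of cream tape lying flat, 104 mm across, 25 mm high, loose; origin centre of its underside
- sweet_cup: shallow fluted cup with a yellow sweet, 75 mm across, 33 mm high, loose, standing on the counter outside the wooden tray; origin centre of its underside
- timer: white wind-up kitchen timer, 63 mm across, 44 mm high, loose; origin centre of its underside

How it is judged (in metres and radians):
At the end, for the whole second after the job is handed in: the yellow folder's leaf lies flat on the far side (joint above 3.04 rad, within about 6 degrees of flat), the blue leaf's tab is within 15 mm of where it started (value of joint yellow_leaf above 3.04 rad and distance of blue_tab from where it was at the start of the episode below 0.015 m); the robot touches nothing.
It fails at once if the yellow leaf is pinched or pressed hard (fingers on the yellow folder with more than 30 N) (contact force between the fingers and yellow_folder above 30 N).
It fails at once if the yellow leaf is flung over (turning faster than 6 rad/s) (velocity of joint yellow_leaf above 6 rad/s).
It fails at once if the blue folder's leaf is moved (its tab by more than 15 mm) (distance of blue_tab from where it was at the start of the episode above 0.015 m).
It fails at once if a loose thing nearby is pushed, lifted or carried (more than 25 mm) (distance of any of flour_shaker, tape_roll, sweet_cup, timer from where it was at the start of the episode above 0.025 m).
It fails at once if the flour shaker is knocked over (angle between flour_shaker's own z axis and vertical above 0.5 rad).
It also fails if it takes over 42 s, if anything falls off the work surface, if the arm or the gripper's body presses on something with over 40 N, if the wrist force passes 120 N, or if a joint passes its speed limit or range.

## Working session

There is one attempt and no reset: what is moved stays moved. The work goes in short steps, each a Python script; the robot and the scene stay as the last script left them, time stands still between calls to the robot, and variables do not carry over. Pictures are saved under pics/ and viewed, and the job is handed in when it is done.

```bash
ls; mkdir -p pics
cat > h.py <<'E'
import numpy as np, cv2
from scipy.spatial.transform import Rotation as R
def rot(q): return R.from_quat([q[1],q[2],q[3],q[0]]).as_matrix()
def pts(c):
    d=c["depth"]; h,w=d.shape; f=h/2/np.tan(np.radians(c["fovy"])/2)
    u,v=np.meshgrid(np.arange(w),np.arange(h))
    p=np.stack([(u-c["cx"])/f*d,(v-c["cy"])/f*d,d],-1)
    return p@rot(c["attitude"]).T+np.array(c["eye"])
E
python3 - <<'E'
from rig import bot
from h import *
for n in ("scene","top"):
    c=bot.read_camera(n); cv2.imwrite(f"pics/{n}0.png",c["image"]); np.save(f"{n}0.npy",c,allow_pickle=True)
    print(n,c["eye"],c["attitude"],c["fovy"],c["cx"],c["cy"],(c["depth"]==0).mean())
print(bot.read_state(), bot.tip_reach)
E
```

```text
pics
scene [  20.21640229 -672.76534472  945.17974384] [-0.346735    0.86474195 -0.33305608  0.14515459] 54.11390011206937 254.11563638817765 202.5928726229311 0.022165934244791668
top [ 373.40223717  -15.69965494 1430.28260074] [ 0.06205609 -0.69963705  0.70911127 -0.06179204] 44.38513462716841 255.07877948335837 200.52709924989418 0.003941853841145833
{'clock': 0.1, 'joint_positions': array([ 1.04638853e+00,  3.00409163e-01,  1.52151407e+00,  1.82434130e-05,
        1.32066431e+00, -6.65916601e-02]), 'qvel': array([-0.00023451, -0.00043453, -0.00180915, -0.00090769, -0.00284918,
       -0.00052006]), 'effort': array([ 8.05255277e-04, -5.44375169e+01, -3.62370944e+01, -1.54744121e-04,
        3.01237502e-03, -1.61211750e-05]), 'ee_pos': array([242.98483864, 493.18344015, 221.38363441]), 'tool_rot': array([-0.60025525,  0.60057525,  0.37318555, -0.37381218]), 'ft_force': array([-0.14173805,  0.66683114,  1.01741479]), 'moment': array([-0.01080974, -0.00859047,  0.0178806 ]), 'grip_width': 85.38318456586121} 19.0
```

View pics/scene0.png

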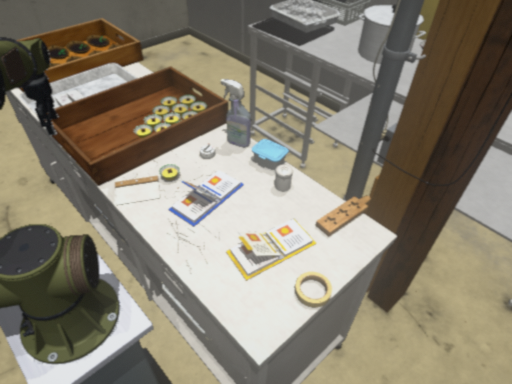

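View pics/top0.png

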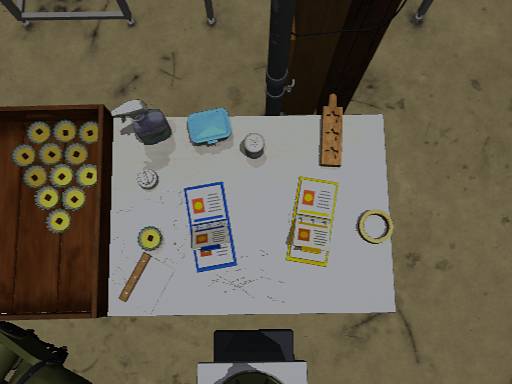

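The top view has world +x pointing up the image. The yellow folder is near (313,221), the blue one near (210,226), the tape roll at (376,226), the shaker at (254,146), the timer at (147,179) and the sweet cup at (150,238). Next I'll measure them.

Run:
```python
from h import *
c=np.load("top0.npy",allow_pickle=True).item(); P=pts(c); im=c["image"]
hsv=cv2.cvtColor(im,cv2.COLOR_BGR2HSV)
print("table z",P[290:300,300:350,2].mean(), P[130,180:190,2].mean(), P[280,370:380,2].mean())
for n,lo,hi,(x0,y0,x1,y1) in (("yellow",(22,120,120),(35,255,255),(275,165,350,280)),("blue",(105,120,60),(130,255,255),(175,170,245,280))):
    m=np.zeros(im.shape[:2],np.uint8); m[y0:y1,x0:x1]=cv2.inRange(hsv,lo,hi)[y0:y1,x0:x1]
    q=P[m>0]; 
    low=q[(q[:,2]>-10)&(q[:,2]<24)]
    r=cv2.minAreaRect(low[:,:2].astype(np.float32)); print(n,len(q),r, np.median(low[:,2]), cv2.boxPoints(r).round().tolist())
    hi_=q[q[:,2]>30]; print(" raised",len(hi_),hi_.mean(0) if len(hi_) else 0, hi_.round()[:12].tolist())
# yellow region height
a=P[165:280,275:350].reshape(-1,3); a=a[a[:,2]>35]; print(len(a),a.min(0),a.max(0))
for n,(u,v) in dict(tape=(376,226),shaker=(254,146),cup=(150,238),timer=(147,179)).items():
    b=P[v-22:v+22,u-22:u+22].reshape(-1,3); b=b[b[:,2]>10]; print(n,b.min(0).round(),b.max(0).round())
big=cv2.resize(im[160:285,170:400],None,fx=3.4,fy=3.4,interpolation=cv2.INTER_CUBIC); cv2.imwrite("pics/topz.png",big)
s=np.load("scene0.npy",allow_pickle=True).item()["image"]; cv2.imwrite("pics/scz.png",cv2.resize(s[160:310,160:340],None,fx=4,fy=4,interpolation=cv2.INTER_CUBIC))
```

```text
table z 6.471192275167115 -1.1092403323271356 143.26468335736644
yellow 714 ((563.5328369140625, -190.14076232910156), (121.5514907836914, 262.2989196777344), 79.44502258300781) 5.206975412947713 [[423.0, -226.0], [681.0, -274.0], [704.0, -154.0], [446.0, -106.0]]
 raised 191 [ 500.53892297 -174.9278365    74.15192265] [[554.0, -144.0, 33.0], [553.0, -147.0, 40.0], [554.0, -150.0, 35.0], [553.0, -152.0, 43.0], [553.0, -156.0, 39.0], [554.0, -159.0, 33.0], [553.0, -162.0, 37.0], [550.0, -147.0, 37.0], [551.0, -150.0, 33.0], [550.0, -153.0, 40.0], [550.0, -156.0, 37.0], [550.0, -159.0, 36.0]]
blue 780 ((550.3319702148438, 123.32713317871094), (262.445068359375, 121.69905853271484), 9.37558650970459) 4.786880888834162 [[411.0, 162.0], [431.0, 42.0], [690.0, 85.0], [670.0, 205.0]]
 raised 130 [492.75015056 112.447147   110.09868526] [[373.0, -16.0, 1430.0], [373.0, -16.0, 1430.0], [545.0, 92.0, 37.0], [545.0, 89.0, 32.0], [545.0, 86.0, 36.0], [544.0, 82.0, 43.0], [544.0, 79.0, 41.0], [542.0, 106.0, 40.0], [542.0, 104.0, 36.0], [541.0, 100.0, 41.0], [542.0, 98.0, 36.0], [541.0, 94.0, 40.0]]
966 [ 373.40223717 -238.84686965   35.04843452] [ 564.82887311  -15.69965494 1430.28260074]
tape [ 373. -431.   10.] [ 592.  -16. 1430.]
shaker [373. -46.  10.] [ 820.   14. 1430.]
cup [373. -16.  10.] [ 549.  335. 1430.]
timer [373. -16.  11.] [ 728.  343. 1430.]
```

View pics/topz.png

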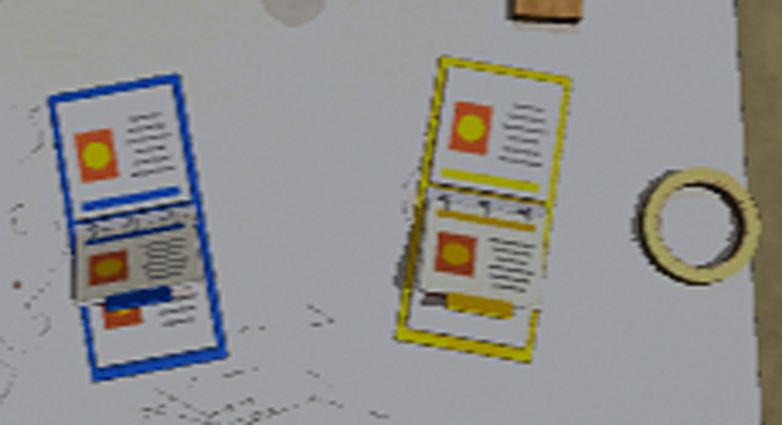

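View pics/scz.png

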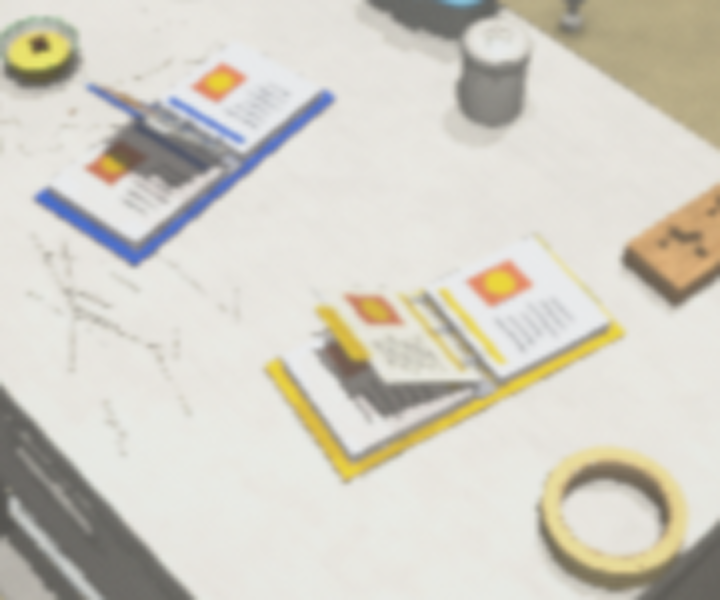

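```bash
cat >> h.py <<'E'
C=np.array([563.5,-190.1]); A=np.radians(-10.55)
def tofold(p): 
    d=p[...,:2]-C; return np.stack([d[...,0]*np.cos(A)+d[...,1]*np.sin(A),-d[...,0]*np.sin(A)+d[...,1]*np.cos(A),p[...,2]],-1)
def fw(x,y,z): return np.array([C[0]+x*np.cos(A)-y*np.sin(A),C[1]+x*np.sin(A)+y*np.cos(A),z])
def leaf(c):
    q=tofold(pts(c)).reshape(-1,3); q=q[c["depth"].ravel()>0]
    q=q[(abs(q[:,0])<135)&(abs(q[:,1])<75)&(q[:,2]>28)&(q[:,2]<170)]
    return q
E
python3 - <<'E'
from h import *
for n in("top","scene"):
    q=leaf(np.load(n+"0.npy",allow_pickle=True).item())
    print(n,len(q),np.percentile(q,[1,50,99],axis=0).round(1).tolist())
    k=np.polyfit(q[:,0],q[:,2],1); print(" slope",k,"ang",np.degrees(np.arctan(-k[0])),"x at z22",(22-k[1])/k[0], "resid",np.std(q[:,2]-np.polyval(k,q[:,0])))
    ang=np.arctan2(q[:,2]-22,-q[:,0]); r=np.hypot(q[:,0],q[:,2]-22); print(np.median(ang[r>50]),np.percentile(r,[95,99]))
    e=q[r>113]; print(" tab y",np.percentile(e[:,1],[2,98]), " leaf y",np.percentile(q[:,1],[1,99]))
c=np.load("top0.npy",allow_pickle=True).item();P=pts(c)
for n,(u,v) in dict(tape=(376,226),shaker=(254,146),cup=(150,238),timer=(147,179)).items():
    b=P[v-22:v+22,u-22:u+22].reshape(-1,3); b=b[(b[:,2]>14)&(b[:,2]<120)]; print(n,np.percentile(b,[2,98],axis=0).round())
E
```

```text
top 1036 [[-103.0, -52.5, 28.4], [-55.0, -1.3, 60.9], [-6.2, 49.6, 94.0]]
 slope [-0.66641507 24.01396636] ang 33.68008664434375 x at z22 3.0220900339533507 resid 2.7691363563691374
0.6080272022016832 [117.59365806 125.37436961]
 tab y [-27.47942289  24.26400519]  leaf y [-52.47433149  49.63265896]
scene 647 [[-103.2, -53.5, 28.9], [-55.6, -4.9, 62.3], [-5.2, 48.7, 93.6]]
 slope [-0.66201754 25.69449505] ang 33.505258060802895 x at z22 5.580660333562318 resid 1.6934941926906637
0.620975218766382 [119.94204672 125.18756489]
 tab y [-28.34466283  25.87271438]  leaf y [-53.47983151  48.67793891]
tape [[ 492. -429.   16.]
 [ 589. -330.   30.]]
shaker [[760. -43.  18.]
 [816.  11.  87.]]
cup [[454. 266.  15.]
 [546. 332.  33.]]
timer [[669. 286.  16.]
 [723. 339.  44.]]
```

```bash
cat >> h.py <<'E'
def pose(tx,tz,phi,sgn=1,ty=0):
    """tip centre (folder frame, mm), phi = angle of finger below horizontal (rad) -> TCP pos, quat"""
    fx=np.array([np.cos(A),np.sin(A),0]); fy=np.array([-np.sin(A),np.cos(A),0])
    d=np.cos(phi)*fx-np.sin(phi)*np.array([0,0,1.]); X=sgn*fy; M=np.stack([X,d,np.cross(X,d)],1)
    q=R.from_matrix(M).as_quat(); return fw(tx,ty,tz)-19*d, np.array([q[3],q[0],q[1],q[2]])
def sched(th,r=88,h=11,gap=0):
    phi=np.interp(th,[0.6,1.57,3.14],np.radians([25,52,82])); 
    n=np.array([-np.sin(th),-np.cos(th)]); e=np.array([np.sin(phi),np.cos(phi)]); l=np.array([-np.cos(th),np.sin(th)])
    s=2+h*abs(n@e)+gap
    p=np.array([0,22])+r*l+s*n
    return p[0],p[1],phi
E
python3 - <<'E'
from rig import bot
from h import *
print(rot(bot.read_state()["tool_rot"]).round(2))
ph=np.radians(25)
for s in(1,-1):
    print(s)
    for nm,p in [("pre",(-175,48+47,ph)),("ins",(-75,48,ph))]+[(f"{t:.2f}",sched(t)) for t in np.linspace(.6,3.14,9)]:
        pos,q=pose(*p,s); j=bot.ik(pos,q); print(nm,np.round(p,2),pos.round(),None if j is None else np.round(j,2))
E
```

```text
[[ 0.44 -0.   -0.9 ]
 [ 0.9  -0.    0.44]
 [-0.   -1.    0.  ]]
1
pre [-175.     95.      0.44] [ 375. -155.  103.] None
ins [-75.    48.     0.44] [ 473. -173.   56.] [-0.62  0.45  2.39  2.62  0.87  1.73]
0.60 [-79.89  61.08   0.44] [ 468. -172.   69.] [-0.63  0.4   2.41  2.59  0.84  1.76]
0.92 [-63.35  84.33   0.59] [ 486. -176.   95.] [-0.58  0.23  2.33  2.39  0.48  2.04]
1.23 [-40.05 101.23   0.74] [ 510. -180.  114.] None
1.55 [-12.34 109.79   0.9 ] [ 540. -186.  125.] [-0.48  0.21  2.03  0.65  0.3  -2.43]
1.87 [ 17.19 108.79   1.01] [ 570. -191.  125.] [-0.44  0.29  1.89  0.33  0.44 -2.09]
2.19 [44.99 97.98  1.11] [ 599. -197.  115.] [-0.42  0.39  1.74  0.19  0.58 -1.94]
2.50 [67.73 78.41  1.22] [ 624. -201.   96.] [-0.4   0.49  1.6   0.11  0.7  -1.86]
2.82 [82.68 52.27  1.33] [ 640. -204.   71.] [-0.38  0.6   1.48  0.07  0.82 -1.81]
3.14 [87.99 25.65  1.43] [ 647. -206.   44.] [-0.37  0.69  1.38  0.03  0.93 -1.78]
-1
pre [-175.     95.      0.44] [ 375. -155.  103.] None
ins [-75.    48.     0.44] [ 473. -173.   56.] [-0.62  0.45  2.39  2.62  0.87 -1.41]
0.60 [-79.89  61.08   0.44] [ 468. -172.   69.] [-0.63  0.4   2.41  2.59  0.84 -1.38]
0.92 [-63.35  84.33   0.59] [ 486. -176.   95.] [-0.58  0.23  2.33  2.39  0.48 -1.11]
1.23 [-40.05 101.23   0.74] [ 510. -180.  114.] [-0.52  0.18  2.2   1.71  0.25 -0.38]
1.55 [-12.34 109.79   0.9 ] [ 540. -186.  125.] [-0.48  0.21  2.03  0.65  0.3   0.72]
1.87 [ 17.19 108.79   1.01] [ 570. -191.  125.] [-0.44  0.29  1.89  0.33  0.44  1.05]
2.19 [44.99 97.98  1.11] [ 599. -197.  115.] [-0.42  0.39  1.74  0.19  0.58  1.2 ]
2.50 [67.73 78.41  1.22] [ 624. -201.   96.] [-0.4   0.49  1.6   0.11  0.7   1.29]
2.82 [82.68 52.27  1.33] [ 640. -204.   71.] [-0.38  0.6   1.48  0.07  0.82  1.33]
3.14 [87.99 25.65  1.43] [ 647. -206.   44.] [-0.37  0.69  1.38  0.03  0.93  1.37]
```

The arm can't easily hold a shallow tilt because that puts the wrist near a singularity. I'll use a steeper tool, about 65–80° below horizontal. First I'll push the tab edge with the outside of the fingers, then follow the leaf over with the fingertips.

```bash
cat >> h.py <<'E'
def sched2(th,m=37,h=11):
    p0=np.radians(65)
    if th<p0:
        phi=p0; d=np.array([np.cos(phi),-np.sin(phi)]); e=np.array([np.sin(phi),np.cos(phi)])
        t=np.array([0,22])+125*np.array([-np.cos(th),np.sin(th)])-2*np.array([np.sin(th),np.cos(th)])
        p=t-h*e+m*d
        return p[0],p[1],phi
    phi=np.interp(th,[p0,3.14],[p0,np.radians(82)])
    n=np.array([-np.sin(th),-np.cos(th)]); e=np.array([np.sin(phi),np.cos(phi)]); l=np.array([-np.cos(th),np.sin(th)])
    p=np.array([0,22])+(125-m)*l+(2+h*abs(n@e))*n
    return p[0],p[1],phi
E
python3 - <<'E'
from rig import bot
from h import *
x,z,ph=sched2(.61)
for s in(1,-1):
    print(s)
    for nm,p in [("hi",(x-45,z+130,ph)),("pre",(x-45,z,ph))]+[(f"{t:.2f}",sched2(t)) for t in np.linspace(.61,3.14,10)]:
        pos,q=pose(*p,s); j=bot.ik(pos,q); print(nm,np.round(p,2),pos.round(),None if j is None else np.round(j,2))
E
```

```text
1
hi [-142.93  183.79    1.13] [ 415. -162.  201.] [-0.54 -0.14  2.1   0.21  0.77 -2.05]
pre [-142.93   53.79    1.13] [ 415. -162.   71.] [-0.54  0.11  2.23  0.38  0.41 -2.24]
0.61 [-97.93  53.79   1.13] [ 459. -171.   71.] [-0.5   0.2   2.12  0.33  0.42 -2.16]
0.89 [-74.46  79.78   1.13] [ 482. -175.   97.] [-0.48  0.19  2.05  0.26  0.49 -2.07]
1.17 [-46.13  98.06   1.14] [ 510. -180.  115.] [-0.46  0.22  1.96  0.22  0.56 -2.01]
1.45 [-22.82 107.92   1.18] [ 534. -185.  125.] [-0.44  0.26  1.86  0.16  0.65 -1.94]
1.73 [  2.9  110.71   1.22] [ 560. -189.  129.] [-0.42  0.32  1.76  0.12  0.72 -1.89]
2.02 [ 28.8  105.76   1.26] [ 586. -194.  124.] [-0.41  0.4   1.66  0.09  0.79 -1.85]
2.30 [52.41 93.15  1.31] [ 610. -199.  111.] [-0.39  0.48  1.57  0.07  0.84 -1.82]
2.58 [71.34 73.83  1.35] [ 630. -202.   92.] [-0.38  0.56  1.49  0.06  0.88 -1.8 ]
2.86 [83.64 49.54  1.39] [ 642. -205.   68.] [-0.38  0.63  1.42  0.04  0.91 -1.79]
3.14 [87.99 25.65  1.43] [ 647. -206.   44.] [-0.37  0.69  1.38  0.03  0.93 -1.78]
-1
hi [-142.93  183.79    1.13] [ 415. -162.  201.] [-0.54 -0.14  2.1   0.2
[... 250 characters left out ...]
 2.05  0.26  0.49  1.07]
1.17 [-46.13  98.06   1.14] [ 510. -180.  115.] [-0.46  0.22  1.96  0.22  0.56  1.13]
1.45 [-22.82 107.92   1.18] [ 534. -185.  125.] [-0.44  0.26  1.86  0.16  0.65  1.2 ]
1.73 [  2.9  110.71   1.22] [ 560. -189.  129.] [-0.42  0.32  1.76  0.12  0.72  1.25]
2.02 [ 28.8  105.76   1.26] [ 586. -194.  124.] [-0.41  0.4   1.66  0.09  0.79  1.29]
2.30 [52.41 93.15  1.31] [ 610. -199.  111.] [-0.39  0.48  1.57  0.07  0.84  1.32]
2.58 [71.34 73.83  1.35] [ 630. -202.   92.] [-0.38  0.56  1.49  0.06  0.88  1.34]
2.86 [83.64 49.54  1.39] [ 642. -205.   68.] [-0.38  0.63  1.42  0.04  0.91  1.36]
3.14 [87.99 25.65  1.43] [ 647. -206.   44.] [-0.37  0.69  1.38  0.03  0.93  1.37]
```

Run:
```python
from rig import bot
from h import *
bot.move_gripper(0)
x,z,ph=sched2(.61)
pos,q=pose(x-45,z+130,ph,-1); bot.move_to(pos,q)
pos,q=pose(x-45,z,ph,-1); bot.servo_line(pos,q,speed=150)
s=bot.read_state(); print(s["clock"],s["ee_pos"],pos,s["ft_force"],s["grip_width"])
for n in ("scene","top"):
    c=bot.read_camera(n); cv2.imwrite(f"pics/{n}1.png",cv2.resize(c["image"][150:320,150:350],None,fx=3.5,fy=3.5) if n=="scene" else cv2.resize(c["image"][160:285,170:400],None,fx=3.4,fy=3.4))
```

```text
4.275 [ 415.4596881  -162.57817219   71.65737484] [ 415.08797633 -162.45947277   71.00679543] [ 0.01501139 -0.17090084  1.00355471] 0.014073032085826817
```

View pics/scene1.png

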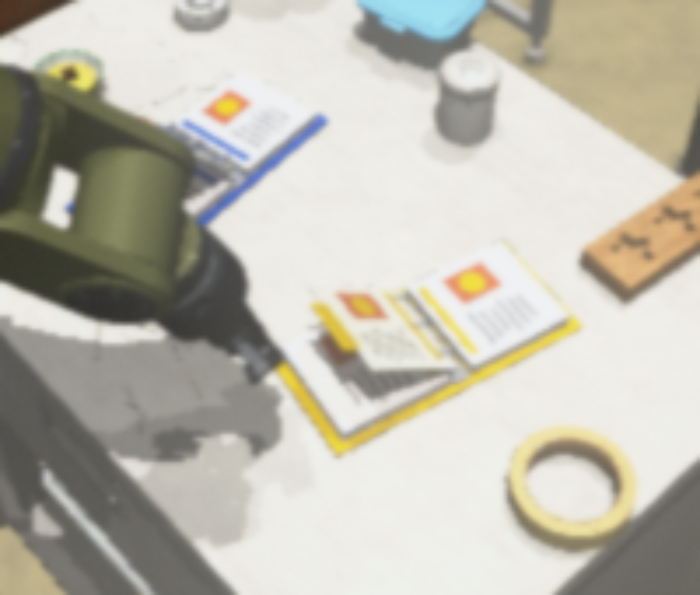

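The closed fingertip at zoomed pixel (265,365) stands before the folder's near edge, in line with the tab at (335,325). I'll push in stages.

Run:
```python
from rig import bot
from h import *
for t in (.61,.75,.9,1.05,1.2,1.35):
    pos,q=pose(*sched2(t),-1); bot.servo_line(pos,q,speed=60)
    s=bot.read_state(); print(t,s["clock"],s["ft_force"].round(2))
for n in ("scene","top"):
    c=bot.read_camera(n); cv2.imwrite(f"pics/{n}2.png",cv2.resize(c["image"][150:320,150:350],None,fx=3.5,fy=3.5) if n=="scene" else cv2.resize(c["image"][160:285,170:400],None,fx=3.4,fy=3.4))
```

```text
0.61 5.275 [-1.04 -0.68  1.18]
0.75 5.7167 [-0.35 -0.2   0.05]
0.9 6.175 [-0.25  0.17  0.88]
1.05 6.6333 [-0.33  0.66  1.09]
1.2 7.0583 [ 0.13 -0.28  0.67]
1.35 7.4417 [-0.2   0.72 -0.32]
```

View pics/scene2.png

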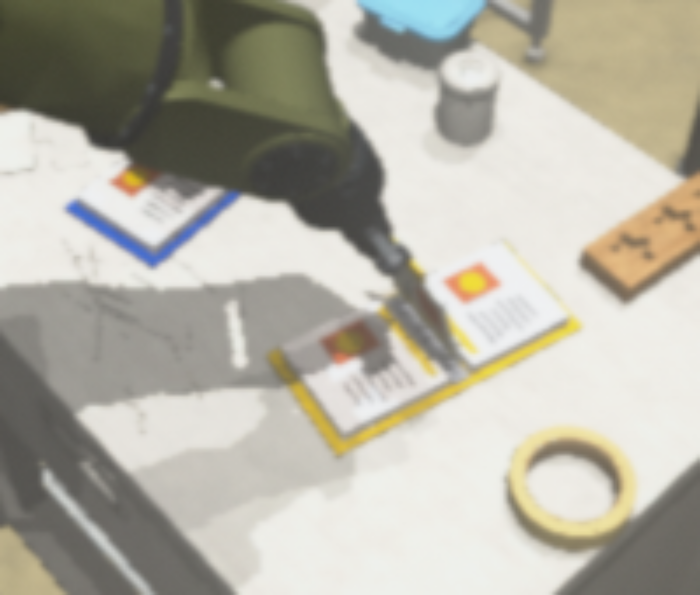

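The leaf is now nearly upright, in front of the finger at about (420,300), with its edge at (450,350). I'll carry on over, then press down gently with a force stop.

Run:
```python
from rig import bot
from h import *
for t in (1.5,1.7,1.9,2.1,2.3,2.5,2.7,2.85,2.95):
    pos,q=pose(*sched2(t),-1); hit=bot.servo_line(pos,q,speed=60,until_force=8)
    s=bot.read_state(); print(t,s["clock"],s["ft_force"].round(2),hit)
    if hit: break
else:
    x,z,ph=sched2(3.14)
    pos,q=pose(x,z-5,ph,-1); hit=bot.servo_line(pos,q,speed=15,until_force=5)
    s=bot.read_state(); print("press",s["clock"],s["ft_force"].round(2),hit,s["ee_pos"],pos)
for n in ("scene","top"):
    c=bot.read_camera(n); cv2.imwrite(f"pics/{n}3.png",cv2.resize(c["image"][150:320,150:350],None,fx=3.5,fy=3.5) if n=="scene" else cv2.resize(c["image"][160:285,170:400],None,fx=3.4,fy=3.4))
```

```text
1.5 7.925 [-1.06  0.55  0.13] False
1.7 8.3917 [-0.92  0.47 -1.42] False
1.9 8.8583 [-0.25 -0.27  0.6 ] False
2.1 9.3333 [0.6  0.38 0.45] False
2.3 9.8083 [-0.52  0.34  0.43] False
2.5 10.2833 [ 0.4   0.35 -0.48] False
2.7 10.7583 [ 0.99 -0.22 -0.41] False
2.85 11.15 [ 0.64 -0.18 -0.13] False
2.95 11.4667 [-0.32  0.31  0.25] False
press 12.975 [-0.89  0.6  -0.61] False [ 647.41570552 -205.72658333   39.54179882] [ 647.4072047  -205.72703155   39.46879579]
```

View pics/scene3.png

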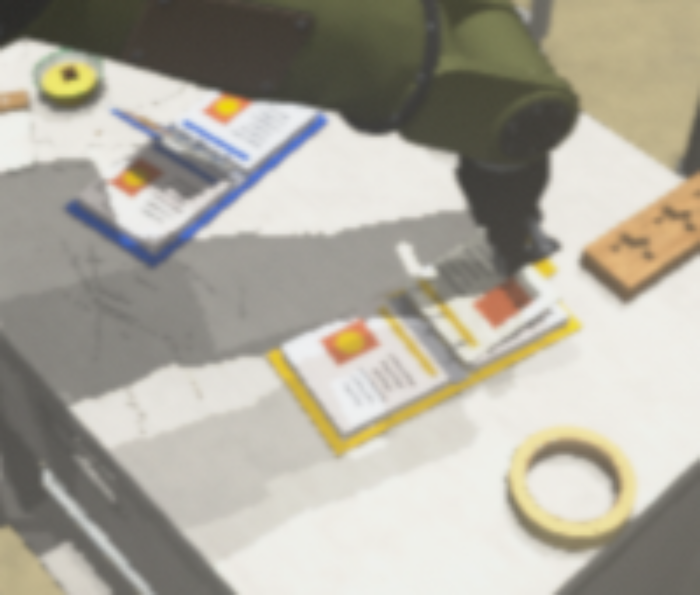

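The leaf still stands a little raised: there is a gap at about (525,330), and no contact force has built up yet. I'll keep going down with a force stop.

Run:
```python
from rig import bot
from h import *
x,z,ph=sched2(3.14)
pos,q=pose(x,z-25,ph,-1); hit=bot.servo_line(pos,q,speed=12,until_force=9)
s=bot.read_state(); print("press",s["clock"],s["ft_force"].round(2),hit,s["ee_pos"])
bot.dwell(.5); s=bot.read_state(); print(s["ft_force"].round(2),s["ee_pos"])
c=bot.read_camera("scene"); cv2.imwrite(f"pics/scene4.png",cv2.resize(c["image"][150:320,150:350],None,fx=3.5,fy=3.5))
```

```text
press 14.8917 [-0.56  0.98 -0.02] False [ 647.40709966 -205.71198924   19.50179608]
[0.4  0.16 0.38] [ 647.41792489 -205.73615637   19.48277465]
```

View pics/scene4.png

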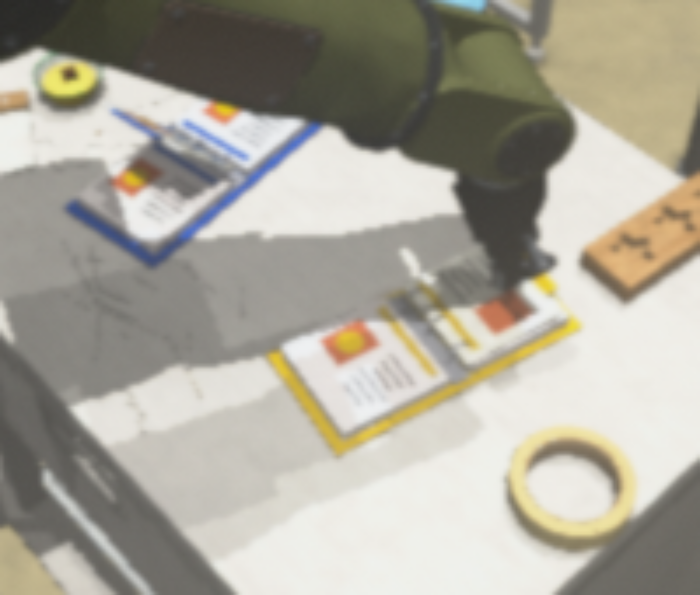

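Run:
```python
from rig import bot
from h import *
for n in ("scene","top"):
    c=bot.read_camera(n); q=tofold(pts(c)); im=c["image"]
    m=(c["depth"]>0)&(abs(q[...,0]-66)<80)&(abs(q[...,1])<80)&(q[...,2]<120)&(q[...,2]>5)
    br=im.max(-1)
    g=q[m&(q[...,0]>20)&(br>110)]; dk=q[m&(br<60)]
    for x in range(10,130,10):
        a=g[(abs(g[:,0]-x)<5)]; b=a[a[:,1]<-20]; e=a[a[:,1]>20]
        print(n,x,len(a),[np.percentile(k[:,2],[10,50,90]).round(1).tolist() if len(k)>3 else None for k in(b,e)])
    print(" dark",len(dk),np.percentile(dk,[2,50],axis=0).round(1).tolist() if len(dk) else 0)
    if n=="scene": cv2.imwrite("pics/s5.png",cv2.resize(im[205:260,255:325],None,fx=10,fy=10,interpolation=cv2.INTER_CUBIC))
```

```text
scene 10 0 [None, None]
scene 20 48 [[8.2, 25.1, 27.7], [23.9, 24.7, 27.4]]
scene 30 102 [[8.1, 25.2, 27.4], [23.2, 25.6, 27.5]]
scene 40 91 [[7.5, 25.1, 28.2], [24.1, 26.1, 28.3]]
scene 50 94 [[7.2, 24.9, 28.1], [24.8, 26.3, 28.1]]
scene 60 107 [[10.7, 26.5, 102.4], [24.0, 28.0, 107.1]]
scene 70 98 [[14.4, 26.6, 89.1], [25.1, 26.3, 27.8]]
scene 80 77 [[14.5, 28.3, 115.2], [25.7, 27.4, 29.7]]
scene 90 62 [[7.8, 27.1, 30.2], [24.8, 26.6, 29.4]]
scene 100 54 [[6.7, 27.7, 30.3], None]
scene 110 42 [[7.6, 27.2, 30.5], None]
scene 120 28 [[6.5, 18.9, 28.9], None]
 dark 0 0
top 10 0 [None, None]
top 20 0 [None, None]
top 30 1 [None, None]
top 40 2 [None, None]
top 50 3 [None, None]
top 60 2 [None, None]
top 70 0 [None, None]
top 80 2 [None, None]
top 90 0 [None, None]
top 100 0 [None, None]
top 110 5 [None, [6.4, 19.9, 22.5]]
top 120 9 [None, [6.0, 8.0, 19.5]]
 dark 15 [[-0.9, 48.3, 7.3], [61.4, 58.8, 116.4]]
```

View pics/s5.png

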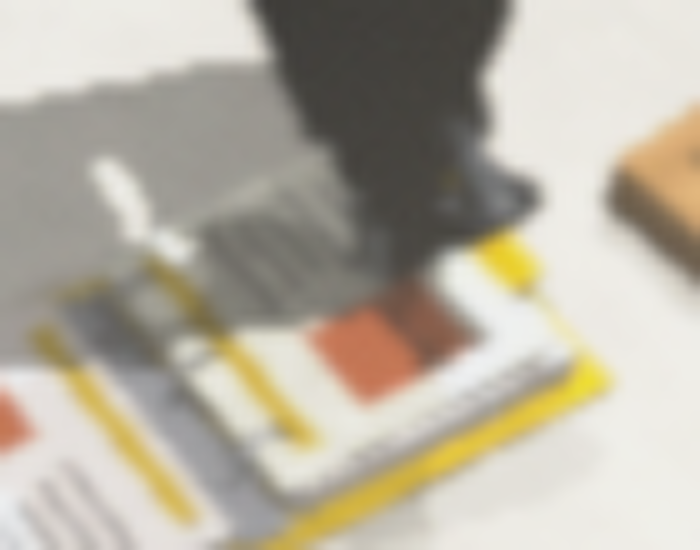

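The leaf is almost flat, rising about 2.5 mm over 90 mm. I'll keep pressing in small steps until the force rises.

Run:
```python
from rig import bot
from h import *
x,z,ph=sched2(3.14)
for k in range(1,9):
    pos,q=pose(x,z-25-1.5*k,ph,-1); hit=bot.servo_line(pos,q,speed=10,until_force=6)
    s=bot.read_state(); print("press",s["clock"],s["ft_force"].round(2),hit,s["ee_pos"].round(1))
    if hit or s["ft_force"][2]>5: break
```

```text
press 15.8417 [-0.11  0.13  0.55] False [ 647.3 -205.7   17.8]
press 16.1417 [-0.12 -0.54 -0.01] False [ 647.4 -205.7   16.4]
press 16.3667 [-2.63 -0.62  6.93] True [ 647.6 -205.8   15.5]
```

Run:
```python
from rig import bot
from h import *
x,z,ph=sched2(3.14)
bot.dwell(.5); s=bot.read_state(); print(s["ft_force"].round(2),s["ee_pos"].round(1))
p=s["ee_pos"]; bot.servo_line([p[0],p[1],p[2]+30],speed=40); bot.servo_line([p[0],p[1],p[2]+150],speed=150)
pos,q=pose(x-260,z+170,np.radians(75),-1); bot.move_to(pos,q)
for n in ("scene","top"):
    c=bot.read_camera(n); P=pts(c);g=tofold(P); im=c["image"]
    m=(c["depth"]>0)&(abs(g[...,1])<48)&(g[...,0]>12)&(g[...,0]<106)&(g[...,2]<80)&(g[...,2]>12)
    k=np.polyfit(g[m][:,0],g[m][:,2],1); print(n,m.sum(),k,"angle",np.pi-np.arctan(k[0]),"z@20,100",np.polyval(k,[20,100]))
    c0=np.load(n+"0.npy",allow_pickle=True).item(); P0=pts(c0)
    for nm,c_ in(("blue0",c0),("blue1",c)):
        Q=pts(c_); h=cv2.inRange(cv2.cvtColor(c_["image"],cv2.COLOR_BGR2HSV),(105,120,40),(130,255,255))>0
        mm=h&(c_["depth"]>0)&(abs(Q[...,0]-480)<50)&(abs(Q[...,1]-110)<60)&(Q[...,2]>60)&(Q[...,2]<160); print(nm,mm.sum(),np.median(Q[mm],0) if mm.any() else 0)
    cv2.imwrite(f"pics/{n}6.png",cv2.resize(im[130:310,140:400],None,fx=3,fy=3))
print(bot.read_state()["clock"])
```

```text
[-2.29  1.52  6.29] [ 647.6 -205.8   15.5]
scene 691 [-2.20134070e-03  2.44415116e+01] angle 3.1437939907343884 z@20,100 [24.39748476 24.2213775 ]
blue0 0 0
blue1 0 0
top 963 [-3.20391478e-04  2.34340933e+01] angle 3.1419130450567168 z@20,100 [23.42768544 23.40205412]
blue0 89 [476.34601234 110.84906944 112.14817375]
blue1 89 [476.19217055 111.01608592 111.30565749]
19.8833
```

View pics/scene6.png

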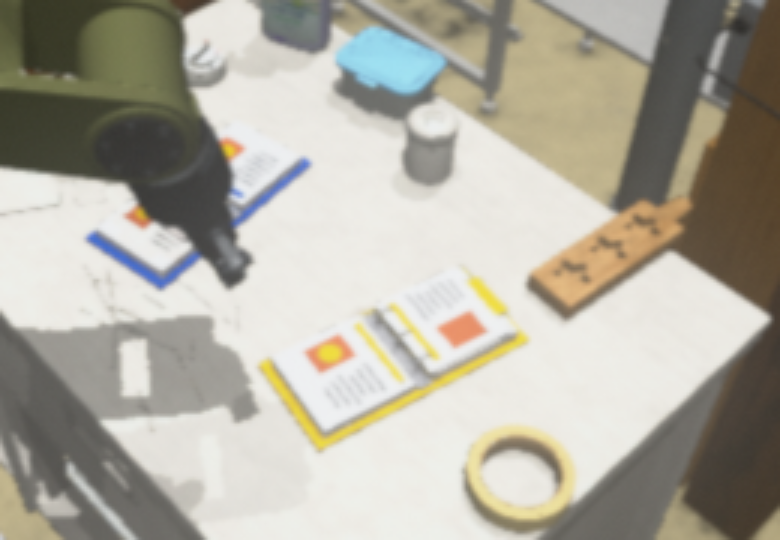

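View pics/top6.png

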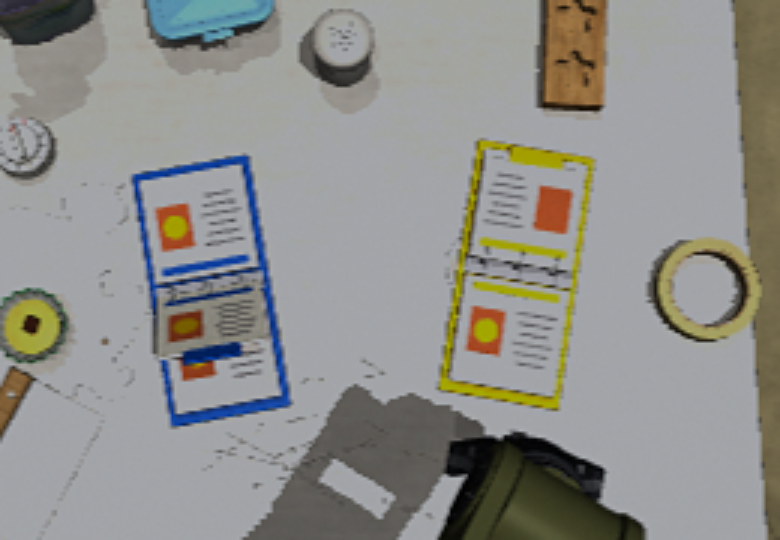

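The yellow leaf lies flat: its tab is at (540,157) in the top view, on the far side. The blue leaf is unchanged, the loose things are where they were, and the gripper is clear.

```bash
python3 -c "
from rig import bot
print(bot.finish_job())"
```

```text
the job is handed in; nothing more can be done
None
```

I turned the yellow folder's leaf over to the far side and handed the job in with about 20 s on the robot's clock. I kept the gripper closed, pushed the tab edge up with the outside of the fingers, followed the leaf over the spine with the fingertips, and pressed it down with about 7 N.

Last checks, made after the arm had backed off:
- **Yellow leaf:** fitted angles were 3.144 rad from the scene camera and 3.142 rad from the top camera. Its top is level at 23–24 mm, as expected for a leaf lying flat.
- **Blue tab:** its measured point moved less than 1 mm in the top view. The same check in the scene view found no blue tab pixels, before or after, so it gave no second confirmation.
- **Loose things:** by eye they stand where they were. I did not re-measure their positions.
- **Disagreement:** firm contact came about 9 mm lower than the stated fingertip reach predicted. I therefore pressed down in small force-limited steps instead of going by position.

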